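# Wind the red fret press down one full turn

## Robot

A 7-joint arm with a two-finger parallel gripper is mounted at the origin on the work surface. World frame = base frame: x ahead of the robot, y to its left, z up, the work surface at z = 0. Lengths are in mm, angles in rad, forces in N, time in s.
With the tool pointing down it reaches from about 350 to 900 mm from the base axis. Payload 19.9 kg.
Tool frame: the origin (TCP) lies at the very end of the fingers, on their centre line; the grasp point (between the pads) lies 19 mm behind it; z points along the fingers, x is the direction in which the jaws open and shut, and the axes are right-handed (so a half turn about z gives the same grasp; the last joint's range is limited). The gripper opens to 94 mm and grips with 3 to 60 N. Pads are 16 mm wide; open, the fingers measure 119 mm over their backs; the gripper's body (75 mm by 177 mm) begins 78 mm behind the grasp point.
Start: joints at [-1.373, 0.417, -0.01, 1.614, 0.005, 1.111, -0.053], TCP at [148.434, 607.096, 205.425] pointing down, gripper open.
Joint ranges: [-2.81, 2.81], [-0.39, 2.02], [-1.27, 1.25], [0.06, 2.57], [-1.19, 4.33], [0.19, 2], [-2.82, 2.82]. Speed limits (rad/s): [1.89, 1.89, 2.39, 2.39, 3.01, 3.01, 3.01].

## Interface

Orientations are given as a 3x3 rotation matrix whose columns are the frame's x, y, z axes.
In Python, from rig import get_state, capture, finish_job gives the robot as it stands.
- The arm moves only by the tool arm_command, never from a script. Its argument "deltas" is a list of rows, each a list of 7 numbers: the turn, a rotation vector about the tool's x, y, z in rad, then the shift along the tool's x, y, z in m, then the opening, from 0 (shut) to 1 (fully open). A call has 1 to 8 rows; each row is the pose to reach, as a shift and turn from the pose measured when the call began, along the tool's axes at that moment; what a row does not reach only later rows make up. A row lasts 1/8 s, in which the tool goes at most 62.5 mm and 10.7 degrees, less where a joint would pass 70% of its speed; a pose out of reach is approached as far as the arm can. A call with a gripper value outside its range is refused whole. The fingers move at their own pace and stop on an object; "force" is the grip in N (left out, the last holds). Time passes only in rows, so rows that repeat a pose let the fingers close. It gives the time, the measured TCP pose, the force and the opening at its end, in the units of the state.
- get_state(): the state, without advancing time (a new reading comes with each control period).
- capture(name): name is "side" or "top"; returns a dict with "img" (400x640x3 uint8, red, green, blue), "fx", "fy", "cx", "cy" (pixels), "extrinsics" (4x4, takes a point from world to camera coordinates). Camera axes: x right, y up, looking along -z (the intrinsics and any distortion apply to the point x, -y, -z); pixel columns grow to the right and rows downward; lengths in mm; the calibration is good to about 2 mm. A picture is of the moment at which its call begins. There is no depth.
- finish_job(): hands the job in, once; it reports no verdict.
The state is a dict: "clock": time; "joints": joint angles; "joint_velocities": joint speeds; "joint_torque": joint torques, N m; "tool_pos": TCP position; "ee_rot": TCP orientation; "wrist_force": force on the tool from outside, world axes, zero at the start; "wrist_torque": the same for the moment, N m; "opening": finger opening in mm.
Only numpy, scipy, OpenCV 4.12 (cv2) and the standard library are available. Lean on these libraries where they do the work, as an engineer would, in place of code of your own. Each camera call takes 0.05 s, during which the arm holds its last target. There are 200 camera calls.

## Task

Take the upright black knob on the red handwheel and wind that wheel clockwise, as seen from above, through one full turn and no further, so that the knob comes back round to the white mark on the dial under the wheel and the caul settles on the fingerboard; then let go. Do not turn the blue press's wheel, its glue is still drying.

Things in the scene. Friction and masses are not known exactly. Their poses are not given: they have to be found in the camera images.
- red_knob_grip (a point): Centre of the upright black crank knob on the red wheel: a cylinder 25 mm in diameter, 38 mm tall, this point at its middle, about 210 mm above the bench. It spins freely on its pin, so the gripper need not turn with it. It stands 50 mm from the wheel's axis. The wheel (solid red disc, 132 mm across) has its top face 27 mm below this point; nothing else stands over 3 mm on it.
- red_axis (a point): Point on the vertical axis of the red wheel, at the knob centre's height (in the air over the hub). Its x axis points to the white mark at the rim of the fixed black dial (172 mm across, fine grey graduations) under the wheel. The press, fixed to the bench, is a grey portal on two posts, 200 mm wide, with a black fretted fingerboard lying through it.
- red_wheel (a joint): Angle of the red wheel, rad: 0 with the knob at the white mark, growing clockwise seen from above, 6.28 after one full turn. Starts within 0.1 of 0. Turns stiffly (about 2 N at the knob), stays where it is left, has no stop.
- blue_wheel (a joint): Angle of the wheel of a second, like press with a blue wheel, a black knob and a brown neck in it; reads the same way, starts within 0.1 of 0, not to be turned. Its axis is at least 250 mm from the red one's; like the red one it is 229 mm tall.

How it is judged (in metres and radians):
On the way:
1. the red wheel has been wound clockwise past half a turn (value of joint red_wheel above 3.14 rad), for 0.05 s.
At the end, for the whole second after the job is handed in: The red wheel has made one full turn clockwise and rests with its knob back at the white mark (joint red_wheel 6.28, within 15 degrees either way), let go; the blue wheel is still within 0.35 rad of its own mark (value of joint red_wheel between 6.02 and 6.55 rad and velocity of joint red_wheel between -0.05 and 0.05 rad/s and value of joint blue_wheel between -0.35 and 0.35 rad); the robot touches nothing.
It fails at once if the red wheel is wound more than 30 degrees past the full turn, crushing the fingerboard (value of joint red_wheel above 6.81 rad).
It fails at once if the blue wheel is turned 20 degrees or more away from its mark (value of joint blue_wheel above 0.35 rad or value of joint blue_wheel below -0.35 rad).
It also fails if it takes over 51 s, if anything falls off the work surface, if the arm or the gripper's body presses on something with over 40 N, if the wrist force passes 120 N, or if a joint passes its speed limit or range.

## Working session

There is one attempt and no reset: what is moved stays moved. The work goes in short steps, Python scripts to look and compute and a tool call to move; the robot and the scene stay as the last step left them, time stands still between calls to the robot, and variables do not carry over. Pictures are saved under pics/ and viewed, about 8 in all and at most 12, crops included, and the job is handed in when it is done.

Besides the shell and the picture viewer there is one more tool, called after "Emit:" by a JSON object that holds its "method" and its "body". arm_command: Moves the arm, as the interface text tells. Its arguments: {"type":"object","properties":{"deltas":{"type":"array","items":{"type":"array","items":{"type":"number"}}},"force":{"type":"number"}},"required":["deltas"]}

```bash
mkdir -p pics
cat > h.py <<'E'
import numpy as np, cv2, json
from rig import get_state, capture, finish_job
def snap(n,out):
    c=capture(n); cv2.imwrite(f'pics/{out}.png',c['img'][:,:,::-1])
    np.save(f'{n}_E.npy',c['extrinsics']); json.dump([c[k] for k in('fx','fy','cx','cy')],open(f'{n}_K.json','w'))
    return c
def ray(n,u,v):
    E=np.load(f'{n}_E.npy'); fx,fy,cx,cy=json.load(open(f'{n}_K.json'))
    R,t=E[:3,:3],E[:3,3]; d=R.T@np.array([(u-cx)/fx,-(v-cy)/fy,-1]); return -R.T@t,d
def atz(n,u,v,z):
    o,d=ray(n,u,v); return o+d*(z-o[2])/d[2]
def tri(p,q):
    (o1,d1),(o2,d2)=ray('top',*p),ray('side',*q)
    s=np.linalg.lstsq(np.c_[d1,-d2],o2-o1,rcond=None)[0]
    a,b=o1+d1*s[0],o2+d2*s[1]; return (a+b)/2,np.linalg.norm(a-b)
def proj(n,P):
    E=np.load(f'{n}_E.npy'); fx,fy,cx,cy=json.load(open(f'{n}_K.json'))
    p=E[:3,:3]@P+E[:3,3]; return cx+fx*p[0]/-p[2], cy-fy*p[1]/-p[2]
E
python3 - <<'E'
from h import *
a=snap('top','top1');b=snap('side','side1')
print({k:v for k,v in a.items() if k!='img'});print({k:v for k,v in b.items() if k!='img'})
print(get_state())
E
```

```text
{'fx': 467.9169029337509, 'fy': 467.9169029337509, 'cx': 321.86964025556904, 'cy': 197.71200637598716, 'extrinsics': array([[ 1.75643554e-02, -9.99679236e-01,  1.82460422e-02,
        -1.66158114e+01],
       [ 9.83302446e-01,  2.05767730e-02,  1.80811768e-01,
        -5.71290513e+02],
       [-1.81129215e-01,  1.47655358e-02,  9.83348456e-01,
        -9.71967797e+02],
       [ 0.00000000e+00,  0.00000000e+00,  0.00000000e+00,
         1.00000000e+00]])}
{'fx': 389.48952769896596, 'fy': 389.48952769896596, 'cx': 322.7655277361454, 'cy': 197.1702748593837, 'extrinsics': array([[ 9.72688821e-01, -2.31945449e-01, -8.81846756e-03,
        -5.22923992e+02],
       [ 1.70328836e-01,  6.87451963e-01,  7.05973006e-01,
        -2.49470309e+02],
       [-1.57684953e-01, -6.88194091e-01,  7.08183838e-01,
        -7.93304152e+02],
       [ 0.00000000e+00,  0.00000000e+00,  0.00000000e+00,
         1.00000000e+00]])}
{'clock': 0.1, 'joints': array([-1.37248337,  0.41793404, -0.01030599,  1.61409942,  0.00471168,
        1.110686  , -0.05302617]), 'joint_velocities': array([-8.31700618e-05, -1.51605544e-03, -2.30421980e-04, -1.79503182e-03,
        4.93716424e-04, -1.00654877e-03,  1.07600778e-03]), 'joint_torque': array([ 1.15258776e-03, -8.52581120e+01,  6.40393719e-01, -4.26693213e+01,
       -4.88643860e-02,  1.64328958e-02, -1.97466295e-05]), 'tool_pos': array([148.38391755, 606.78880434, 204.8816145 ]), 'ee_rot': array([[ 2.37530861e-01,  9.71379978e-01, -1.68923867e-04],
       [ 9.71379371e-01, -2.37530902e-01, -1.09036409e-03],
       [-1.09928248e-03,  9.49059613e-05, -9.99999391e-01]]), 'wrist_force': array([-0.87615084,  0.71914994,  0.39114178]), 'wrist_torque': array([ 0.00293836, -0.00219874, -0.04294578]), 'opening': 93.57923716345866}
```

View pics/top1.png

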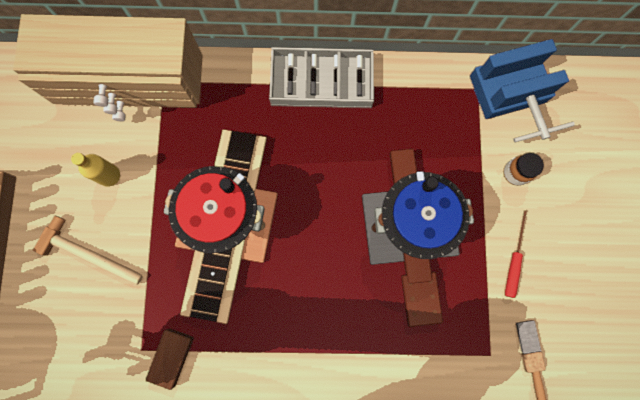

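View pics/side1.png

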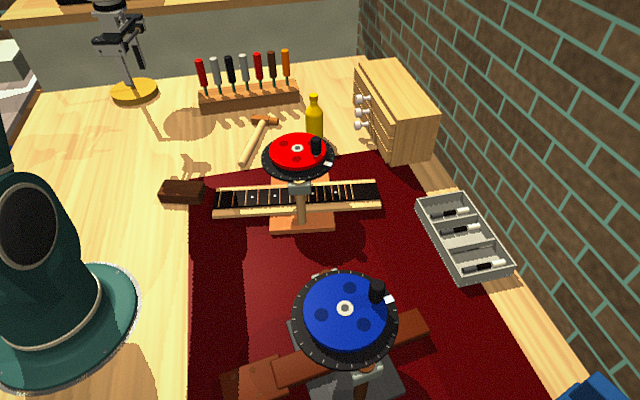

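The red wheel's hub is at about top (210,207) and side (297,147), and the knob at top (227,184) and side (316,147). The white mark is at about top (239,179). The blue wheel is at top (428,212). I'll enlarge the red wheel in both views.

Run:
```python
import cv2,numpy as np
a=cv2.imread('pics/top1.png')[155:260,150:270]; b=cv2.imread('pics/side1.png')[115:195,250:350]
a=cv2.resize(a,None,fx=4,fy=4,interpolation=cv2.INTER_CUBIC); b=cv2.resize(b,None,fx=3,fy=3,interpolation=cv2.INTER_CUBIC)
c=np.zeros((420,780,3),np.uint8); c[:,:480]=a; c[:240,480:]=b; cv2.imwrite('pics/c1.png',c)
```

```text
(no output)
```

View pics/c1.png

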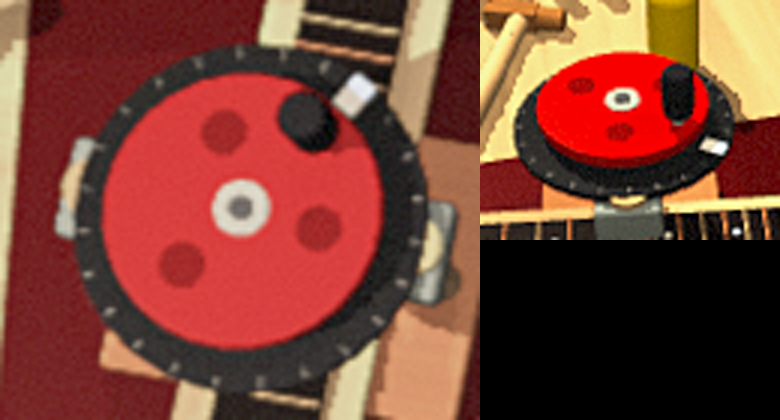

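The crop puts the hub at top (210,207) and side (297.3,147.7). The knob centre is at top (226.8,185.5) and side (316,145.7), and the white mark at top (238.8,178.5) and side (328,164).

Run:
```python
from h import *
H,e=tri((210,207),(297.3,147.7));print('hub',H,e)
K,e=tri((226.8,185.5),(316,145.7));print('knob',K,e)
M,e=tri((238.8,178.5),(328,164));print('mark',M,e)
for n,p in(('hub',H),('knob',K),('mark',M)):
    d=p-H;print(n,np.hypot(*d[:2]),np.degrees(np.arctan2(d[1],d[0])),np.hypot(*p[:2]))
B=atz('top',428,212,185);print('blue',B)
# wheel disc circle fit by colour
im=cv2.imread('pics/top1.png').astype(int);m=(im[:,:,2]>150)&(im[:,:,1]<90)&(im[:,:,0]<90);m[:, 275:]=0
m=m.astype(np.uint8);c=max(cv2.findContours(m,0,2)[0],key=cv2.contourArea);print(cv2.fitEllipse(cv2.convexHull(c)))
pts=cv2.convexHull(c)[:,0].astype(float);P=np.array([atz('top',u,v,183) for u,v in pts])[:,:2]
A=np.c_[2*P,np.ones(len(P))];s=np.linalg.lstsq(A,(P**2).sum(1),rcond=None)[0];print('circle',s[:2],np.sqrt(s[2]+s[0]**2+s[1]**2))
R=get_state()['ee_rot'];print(R)
```

```text
hub [527.01001699 207.24432214 183.65628662] 3.8713884327929606
knob [563.861694   173.18567276 207.92839864] 3.380564604927069
mark [587.70410009 159.33205932 162.08347476] 3.1043205207041504
hub 0.0 0.0 566.2947704727869
knob 50.18005276718179 -42.74439037390676 589.858701053556
mark 77.32629986848623 -38.28776796161257 608.9193825018384
blue [ 523.69994652 -205.50548865  185.        ]
((209.9117889404297, 207.33712768554688), (67.35343170166016, 70.2034683227539), 59.26250457763672)
circle [525.38600839 207.42982691] 65.23431021918476
[[ 2.37530861e-01  9.71379978e-01 -1.68923867e-04]
 [ 9.71379371e-01 -2.37530902e-01 -1.09036409e-03]
 [-1.09928248e-03  9.49059613e-05 -9.99999391e-01]]
```

The geometry agrees with the text: knob radius 50.2 mm, knob height 208 mm, wheel radius 65 mm and mark radius 77 mm. The axis is at about (526.5, 207.3), and the mark direction is −38.3°. I'll lift and move over the knob at a safe height.

Emit:
{"method": "arm_command", "body": {"deltas": [[0, 0, 0, -0.01, 0.015, -0.055, 1], [0, 0, 0, -0.04, 0.063, -0.06, 1], [0, 0, 0, -0.072, 0.113, -0.06, 1], [0, 0, 0, -0.104, 0.163, -0.06, 1], [0, 0, 0, -0.136, 0.213, -0.06, 1], [0, 0, 0, -0.168, 0.263, -0.06, 1], [0, 0, 0, -0.2, 0.313, -0.06, 1], [0, 0, 0, -0.232, 0.363, -0.06, 1]], "force": 30}}

```text
clock: 1.1
tool_pos: [446.8, 293.7, 265.1]
ee_rot: [[0.237, 0.971, -0.0], [0.971, -0.237, -0.001], [-0.001, -0.0, -1.0]]
wrist_force: [0.4, 0.4, -0.1]
opening: 94.2
```

```bash
cat > to.py <<'E'
import sys
from h import *
s=get_state();t=np.array([float(a) for a in sys.argv[1:4]])
print(s['clock'],s['tool_pos'],s['joints'].round(2),(s['ee_rot'].T@(t-s['tool_pos'])/1000).round(4))
print(s['ee_rot'].round(3).tolist())
E
python3 to.py 563.9 173.2 260
```

```text
1.1 [446.84480105 293.66369901 265.14163939] [-0.84  0.2   0.23  1.77 -0.05  1.17  0.74] [-0.0892  0.1423  0.0052]
[[0.237, 0.971, -0.0], [0.971, -0.237, -0.001], [-0.001, -0.0, -1.0]]
```

Emit:
{"method": "arm_command", "body": {"deltas": [[0, 0, 0, -0.03, 0.048, 0.003, 1], [0, 0, 0, -0.06, 0.095, 0.005, 1], [0, 0, 0, -0.089, 0.142, 0.005, 1], [0, 0, 0, -0.089, 0.142, 0.005, 1], [0, 0, 0, -0.089, 0.142, 0.005, 1]]}}

```text
clock: 1.72
tool_pos: [563.3, 173.8, 259.8]
ee_rot: [[0.237, 0.971, -0.001], [0.971, -0.237, -0.001], [-0.001, -0.001, -1.0]]
wrist_force: [0.7, 0.6, -0.5]
opening: 94.1
```

```bash
python3 to.py 563.9 173.2 194
python3 - <<'E'
from h import *
a=snap('top','top2')['img'];b=snap('side','side2')['img']
a=cv2.resize(a[130:280,130:290],None,fx=2.5,fy=2.5,interpolation=2);b=cv2.resize(b[60:210,230:390],None,fx=2.5,fy=2.5,interpolation=2)
cv2.imwrite('pics/c2.png',np.hstack([a,b])[:,:,::-1])
E
```

```text
1.725 [563.29357166 173.8322808  259.84355664] [-0.61  0.32  0.33  1.65 -0.11  1.19  1.07] [-0.0004  0.0008  0.0658]
[[0.237, 0.971, -0.001], [0.971, -0.237, -0.001], [-0.001, -0.001, -1.0]]
```

View pics/c2.png

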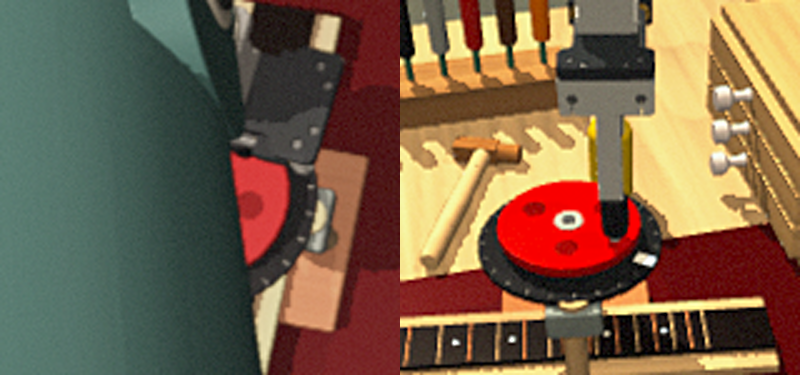

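The side view shows the front finger (crop column 612) lined up with the knob (614); the arm hides the wheel from the top camera. I'll descend and close.

Emit:
{"method": "arm_command", "body": {"deltas": [[0, 0, 0, 0, 0.001, 0.03, 1], [0, 0, 0, 0, 0.001, 0.055, 1], [0, 0, 0, 0, 0.001, 0.065, 1], [0, 0, 0, 0, 0.001, 0.065, 1], [0, 0, 0, 0, 0.001, 0.065, 0.15], [0, 0, 0, 0, 0.001, 0.065, 0.0], [0, 0, 0, 0, 0.001, 0.065, 0.0], [0, 0, 0, 0, 0.001, 0.065, 0.0]], "force": 30}}

```text
clock: 2.82
tool_pos: [564.0, 174.4, 195.3]
ee_rot: [[0.236, 0.972, -0.0], [0.972, -0.236, -0.001], [-0.001, -0.0, -1.0]]
wrist_force: [-0.0, 0.5, -0.2]
opening: 57.9
```

Emit:
{"method": "arm_command", "body": {"deltas": [[0, 0, 0, 0, 0, 0, 0], [0, 0, 0, 0, 0, 0, 0], [0, 0, 0, 0, 0, 0, 0], [0, 0, 0, 0, 0, 0, 0]], "force": 30}}

```text
clock: 3.32
tool_pos: [564.0, 174.2, 195.3]
ee_rot: [[0.236, 0.972, -0.001], [0.972, -0.236, -0.001], [-0.001, -0.0, -1.0]]
wrist_force: [-0.2, -0.2, 0.4]
opening: 24.0
```

```bash
cat > arc.py <<'E'
# rows for an arc: clockwise, steps of sys.argv[1] deg, 8 rows, starting from current angle about axis
import sys
from h import *
s=get_state();R=s['ee_rot'];p=s['tool_pos'];C=np.array([526.3,207.3]);r=50;z=float(sys.argv[3]) if len(sys.argv)>3 else 195
n=int(sys.argv[2]);st=float(sys.argv[1]);d=p[:2]-C;a=np.degrees(np.arctan2(d[1],d[0]))
print('t',s['clock'],'p',p.round(1),'r',np.hypot(*d).round(1),'ang',a.round(1),'F',s['wrist_force'].round(1),'open',s['opening'].round(1),s['joints'].round(2))
for i in range(1,n+1):
    b=np.radians(a-st*i);t=np.array([C[0]+r*np.cos(b),C[1]+r*np.sin(b),z]);v=R.T@(t-p)/1000
    print([0,0,0]+v.round(4).tolist()+[0],end=', ')
E
python3 arc.py 6 8
python3 - <<'E'
from h import *
b=snap('side','side3')['img']
cv2.imwrite('pics/c3.png',cv2.resize(b[60:210,230:390],None,fx=3,fy=3,interpolation=2)[:,:,::-1])
E
```

```text
Traceback (most recent call last):
  File "arc.py", line 6, in <module>
    print('t',s['clock'],'p',p.round(1),'r',np.hypot(*d).round(1),'ang',a.round(1),'F',s['wrist_force'].round(1),'open',s['opening'].round(1),s['joints'].round(2))
                                                                                                                        ^^^^^^^^^^^^^^^^^^
AttributeError: 'float' object has no attribute 'round'
```

View pics/c3.png

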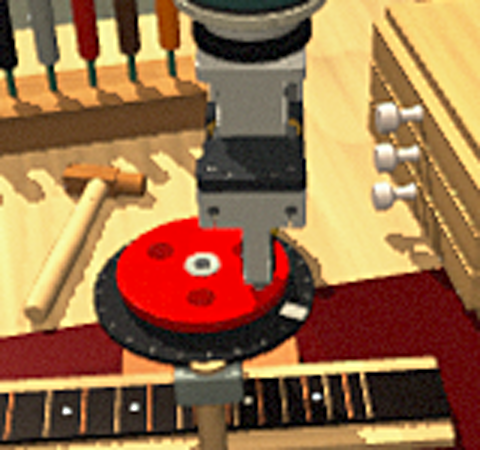

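The fingers hold the knob at (258,265) in the crop, with the opening at knob width (24 mm) and low force. Next come the arc rows.

```bash
sed -i "s/s\['opening'\].round(1)/round(s['opening'],1)/" arc.py; python3 arc.py 6 8
```

```text
t 3.375 p [564.  174.2 195.3] r 50.1 ang -41.3 F [-0.1 -0.5  0.1] open 24.2 [-0.6   0.38  0.32  1.72 -0.13  1.06  1.09]
[0, 0, 0, -0.0044, -0.0028, 0.0003, 0], [0, 0, 0, -0.0086, -0.0059, 0.0003, 0], [0, 0, 0, -0.0125, -0.0094, 0.0003, 0], [0, 0, 0, -0.016, -0.0134, 0.0003, 0], [0, 0, 0, -0.019, -0.0176, 0.0003, 0], [0, 0, 0, -0.0216, -0.0222, 0.0003, 0], [0, 0, 0, -0.0236, -0.027, 0.0003, 0], [0, 0, 0, -0.0252, -0.032, 0.0003, 0],
```

Emit:
{"method": "arm_command", "body": {"deltas": [[0, 0, 0, -0.0044, -0.0028, 0, 0], [0, 0, 0, -0.0086, -0.0059, 0, 0], [0, 0, 0, -0.0125, -0.0094, 0, 0], [0, 0, 0, -0.016, -0.0134, 0, 0], [0, 0, 0, -0.019, -0.0176, 0, 0], [0, 0, 0, -0.0216, -0.0222, 0, 0], [0, 0, 0, -0.0236, -0.027, 0, 0], [0, 0, 0, -0.0252, -0.032, 0, 0]]}}

```text
clock: 4.38
tool_pos: [526.6, 157.9, 195.3]
ee_rot: [[0.235, 0.972, -0.0], [0.972, -0.235, 0.0], [-0.0, -0.0, -1.0]]
wrist_force: [1.9, 7.2, -4.1]
opening: 24.5
```

```bash
python3 arc.py 7 8
```

```text
t 4.375 p [526.6 157.9 195.3] r 49.4 ang -89.7 F [ 1.9  7.2 -4.1] open 24.5 [-0.61  0.3   0.32  1.82 -0.11  1.03  1.08]
[0, 0, 0, -0.0017, -0.0059, 0.0003, 0], [0, 0, 0, -0.002, -0.012, 0.0003, 0], [0, 0, 0, -0.0016, -0.0181, 0.0003, 0], [0, 0, 0, -0.0005, -0.0241, 0.0003, 0], [0, 0, 0, 0.0013, -0.0299, 0.0003, 0], [0, 0, 0, 0.0039, -0.0354, 0.0003, 0], [0, 0, 0, 0.0071, -0.0406, 0.0003, 0], [0, 0, 0, 0.0109, -0.0454, 0.0003, 0],
```

Emit:
{"method": "arm_command", "body": {"deltas": [[0, 0, 0, -0.0012, -0.0059, 0, 0], [0, 0, 0, -0.0015, -0.012, 0, 0], [0, 0, 0, -0.0011, -0.0181, 0, 0], [0, 0, 0, 0, -0.0241, 0, 0], [0, 0, 0, 0.0018, -0.0299, 0, 0], [0, 0, 0, 0.0044, -0.0354, 0, 0], [0, 0, 0, 0.0076, -0.0406, 0, 0], [0, 0, 0, 0.0114, -0.0454, 0, 0]]}}

```text
clock: 5.38
tool_pos: [485.7, 179.7, 195.4]
ee_rot: [[0.235, 0.972, 0.002], [0.972, -0.235, 0.0], [0.001, 0.001, -1.0]]
wrist_force: [11.5, 4.4, -9.6]
opening: 24.1
```

```bash
sed -i 's/526.3,207.3/526.3,207.8/' arc.py; python3 arc.py 7 8
```

```text
t 5.375 p [485.7 179.7 195.4] r 49.4 ang -145.4 F [11.5  4.4 -9.6] open 24.1 [-0.68  0.24  0.3   1.9  -0.08  1.01  1.  ]
[0, 0, 0, 0.0039, -0.0047, 0.0004, 0], [0, 0, 0, 0.0087, -0.0084, 0.0004, 0], [0, 0, 0, 0.014, -0.0116, 0.0004, 0], [0, 0, 0, 0.0195, -0.014, 0.0004, 0], [0, 0, 0, 0.0254, -0.0158, 0.0004, 0], [0, 0, 0, 0.0314, -0.0168, 0.0004, 0], [0, 0, 0, 0.0375, -0.0171, 0.0004, 0], [0, 0, 0, 0.0436, -0.0167, 0.0004, 0],
```

Force is building inward (+x) and downward, so I'll shift the centre to x = 527.2 and ease down 1 mm.

```bash
sed -i 's/526.3,207.8/527.2,207.8/' arc.py; python3 arc.py 7 8
```

```text
t 5.375 p [485.7 179.7 195.4] r 50.1 ang -146.0 F [11.5  4.4 -9.6] open 24.1 [-0.68  0.24  0.3   1.9  -0.08  1.01  1.  ]
[0, 0, 0, 0.0045, -0.0042, 0.0004, 0], [0, 0, 0, 0.0093, -0.0079, 0.0004, 0], [0, 0, 0, 0.0146, -0.0109, 0.0004, 0], [0, 0, 0, 0.0202, -0.0133, 0.0004, 0], [0, 0, 0, 0.0261, -0.015, 0.0004, 0], [0, 0, 0, 0.0321, -0.016, 0.0004, 0], [0, 0, 0, 0.0382, -0.0162, 0.0004, 0], [0, 0, 0, 0.0443, -0.0157, 0.0004, 0],
```

Emit:
{"method": "arm_command", "body": {"deltas": [[0, 0, 0, 0.0045, -0.0042, 0.0005, 0], [0, 0, 0, 0.0093, -0.0079, 0.001, 0], [0, 0, 0, 0.0146, -0.0109, 0.001, 0], [0, 0, 0, 0.0202, -0.0133, 0.001, 0], [0, 0, 0, 0.0261, -0.015, 0.001, 0], [0, 0, 0, 0.0321, -0.016, 0.001, 0], [0, 0, 0, 0.0382, -0.0162, 0.001, 0], [0, 0, 0, 0.0443, -0.0157, 0.001, 0]]}}

```text
clock: 6.38
tool_pos: [480.7, 226.4, 195.2]
ee_rot: [[0.236, 0.972, 0.002], [0.972, -0.236, 0.0], [0.001, 0.001, -1.0]]
wrist_force: [-4.0, -2.0, 11.8]
opening: 24.1
```

```bash
python3 arc.py 7 8
```

```text
t 6.375 p [480.7 226.4 195.2] r 50.1 ang 158.2 F [-4.  -2.  11.8] open 24.1 [-0.73  0.27  0.28  1.87 -0.08  1.02  0.91]
[0, 0, 0, 0.006, 0.0013, 0.0002, 0], [0, 0, 0, 0.0117, 0.0033, 0.0002, 0], [0, 0, 0, 0.0172, 0.0059, 0.0002, 0], [0, 0, 0, 0.0224, 0.0092, 0.0002, 0], [0, 0, 0, 0.0271, 0.0131, 0.0002, 0], [0, 0, 0, 0.0313, 0.0176, 0.0002, 0], [0, 0, 0, 0.0349, 0.0225, 0.0002, 0], [0, 0, 0, 0.0379, 0.0278, 0.0002, 0],
```

Emit:
{"method": "arm_command", "body": {"deltas": [[0, 0, 0, 0.006, 0.0013, -0.0004, 0], [0, 0, 0, 0.0117, 0.0033, -0.0004, 0], [0, 0, 0, 0.0172, 0.0059, -0.0004, 0], [0, 0, 0, 0.0224, 0.0092, -0.0004, 0], [0, 0, 0, 0.0271, 0.0131, -0.0004, 0], [0, 0, 0, 0.0313, 0.0176, -0.0004, 0], [0, 0, 0, 0.0349, 0.0225, -0.0004, 0], [0, 0, 0, 0.0379, 0.0278, -0.0004, 0]]}}

```text
clock: 7.38
tool_pos: [516.8, 256.9, 195.4]
ee_rot: [[0.236, 0.972, 0.001], [0.972, -0.236, 0.0], [0.001, 0.001, -1.0]]
wrist_force: [-2.7, -1.2, -7.3]
opening: 24.4
```

```bash
python3 arc.py 7 8
```

```text
t 7.375 p [516.8 256.9 195.4] r 50.2 ang 101.9 F [-2.7 -1.2 -7.3] open 24.4 [-0.73  0.35  0.27  1.76 -0.1   1.05  0.91]
[0, 0, 0, 0.0021, 0.0057, 0.0004, 0], [0, 0, 0, 0.0037, 0.0116, 0.0004, 0], [0, 0, 0, 0.0046, 0.0177, 0.0004, 0], [0, 0, 0, 0.0047, 0.0238, 0.0004, 0], [0, 0, 0, 0.0041, 0.0298, 0.0004, 0], [0, 0, 0, 0.0027, 0.0358, 0.0004, 0], [0, 0, 0, 0.0006, 0.0415, 0.0004, 0], [0, 0, 0, -0.0022, 0.047, 0.0004, 0],
```

Emit:
{"method": "arm_command", "body": {"deltas": [[0, 0, 0, 0.0021, 0.0057, 0.0002, 0], [0, 0, 0, 0.0037, 0.0116, 0.0002, 0], [0, 0, 0, 0.0046, 0.0177, 0.0002, 0], [0, 0, 0, 0.0047, 0.0238, 0.0002, 0], [0, 0, 0, 0.0041, 0.0298, 0.0002, 0], [0, 0, 0, 0.0027, 0.0358, 0.0002, 0], [0, 0, 0, 0.0006, 0.0415, 0.0002, 0], [0, 0, 0, -0.0022, 0.047, 0.0002, 0]]}}

```text
clock: 8.38
tool_pos: [562.4, 243.5, 195.3]
ee_rot: [[0.235, 0.972, 0.001], [0.972, -0.235, 0.0], [0.001, 0.001, -1.0]]
wrist_force: [-2.8, 1.2, -0.6]
opening: 24.6
```

```bash
python3 arc.py 5.5 8
python3 - <<'E'
from h import *
b=snap('side','side4')['img']
cv2.imwrite('pics/c4.png',cv2.resize(b[60:210,230:390],None,fx=3,fy=3,interpolation=2)[:,:,::-1])
E
```

```text
t 8.375 p [562.4 243.5 195.3] r 50.1 ang 45.4 F [-2.8  1.2 -0.6] open 24.6 [-0.67  0.41  0.28  1.67 -0.13  1.08  0.98]
[0, 0, 0, -0.0028, 0.0039, 0.0003, 0], [0, 0, 0, -0.0058, 0.0076, 0.0003, 0], [0, 0, 0, -0.0092, 0.0111, 0.0003, 0], [0, 0, 0, -0.0129, 0.0141, 0.0003, 0], [0, 0, 0, -0.0168, 0.0168, 0.0003, 0], [0, 0, 0, -0.021, 0.0191, 0.0003, 0], [0, 0, 0, -0.0254, 0.021, 0.0003, 0], [0, 0, 0, -0.03, 0.0225, 0.0003, 0],
```

View pics/c4.png

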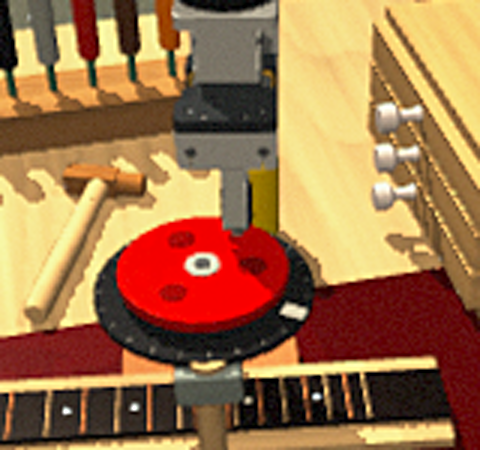

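The wheel has followed: the holes have rotated and the knob is at the back right, at (235,235). The white mark is at (293,312). About 84° remain.

Emit:
{"method": "arm_command", "body": {"deltas": [[0, 0, 0, -0.0028, 0.0039, 0, 0], [0, 0, 0, -0.0058, 0.0076, 0, 0], [0, 0, 0, -0.0092, 0.0111, 0, 0], [0, 0, 0, -0.0129, 0.0141, 0, 0], [0, 0, 0, -0.0168, 0.0168, 0, 0], [0, 0, 0, -0.021, 0.0191, 0, 0], [0, 0, 0, -0.0254, 0.021, 0, 0], [0, 0, 0, -0.03, 0.0225, 0, 0]]}}

```text
clock: 9.43
tool_pos: [577.3, 208.2, 195.3]
ee_rot: [[0.236, 0.972, 0.001], [0.972, -0.236, 0.0], [0.001, 0.001, -1.0]]
wrist_force: [-7.6, 2.5, 1.3]
opening: 24.2
```

```bash
python3 arc.py 5 8
```

```text
t 9.425 p [577.3 208.2 195.3] r 50.1 ang 0.4 F [-7.6  2.5  1.3] open 24.2 [-0.62  0.42  0.29  1.66 -0.13  1.08  1.04]
[0, 0, 0, -0.0043, 0.0008, 0.0003, 0], [0, 0, 0, -0.0086, 0.0013, 0.0003, 0], [0, 0, 0, -0.013, 0.0014, 0.0003, 0], [0, 0, 0, -0.0174, 0.0011, 0.0003, 0], [0, 0, 0, -0.0217, 0.0005, 0.0003, 0], [0, 0, 0, -0.0259, -0.0005, 0.0003, 0], [0, 0, 0, -0.03, -0.0019, 0.0003, 0], [0, 0, 0, -0.0341, -0.0036, 0.0003, 0],
```

Emit:
{"method": "arm_command", "body": {"deltas": [[0, 0, 0, -0.0043, 0.0006, 0, 0], [0, 0, 0, -0.0086, 0.001, 0, 0], [0, 0, 0, -0.013, 0.001, 0, 0], [0, 0, 0, -0.0174, 0.0007, 0, 0], [0, 0, 0, -0.0217, 0.0001, 0, 0], [0, 0, 0, -0.0259, -0.0008, 0, 0], [0, 0, 0, -0.03, -0.0021, 0, 0], [0, 0, 0, -0.033, -0.0034, 0, 0]]}}

```text
clock: 10.42
tool_pos: [566.1, 176.7, 195.4]
ee_rot: [[0.236, 0.972, 0.001], [0.972, -0.236, 0.0], [0.001, 0.001, -1.0]]
wrist_force: [0.9, 0.8, -3.3]
opening: 24.3
```

Emit:
{"method": "arm_command", "body": {"deltas": [[0, 0, 0, 0, 0, 0, 0], [0, 0, 0, 0, 0, 0, 0]]}}

```text
clock: 10.68
tool_pos: [565.9, 176.4, 195.3]
ee_rot: [[0.236, 0.972, 0.0], [0.972, -0.236, -0.0], [-0.0, 0.0, -1.0]]
wrist_force: [-1.4, -1.5, 0.4]
opening: 24.3
```

```bash
python3 arc.py 1 1
python3 - <<'E'
from h import *
b=snap('side','side5')['img']
cv2.imwrite('pics/c5.png',cv2.resize(b[110:200,250:350],None,fx=5,fy=5,interpolation=2)[:,:,::-1])
E
```

```text
t 10.675 p [565.9 176.4 195.3] r 49.8 ang -39.1 F [-1.4 -1.5  0.4] open 24.3 [-0.59  0.38  0.3   1.72 -0.13  1.06  1.08]
[0, 0, 0, -0.0009, -0.0002, 0.0003, 0],
```

View pics/c5.png

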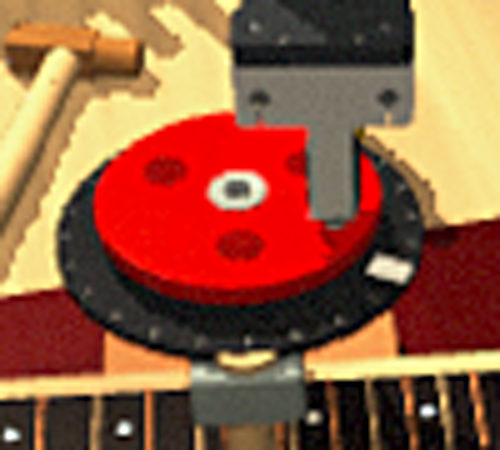

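The knob, held at (333,215), lines up with the white mark at (390,268) as seen from the hub. I'll open, check that the fingers are clear, then lift.

Emit:
{"method": "arm_command", "body": {"deltas": [[0, 0, 0, 0, 0, 0, 0.8], [0, 0, 0, 0, 0, 0, 0.8], [0, 0, 0, 0, 0, 0, 0.8], [0, 0, 0, 0, 0, 0, 0.8], [0, 0, 0, 0, 0, 0, 0.8], [0, 0, 0, 0, 0, 0, 0.8]]}}

```text
clock: 11.48
tool_pos: [565.9, 176.4, 195.3]
ee_rot: [[0.236, 0.972, 0.0], [0.972, -0.236, -0.0], [-0.0, 0.0, -1.0]]
wrist_force: [-0.2, -0.1, 0.2]
opening: 74.7
```

Emit:
{"method": "arm_command", "body": {"deltas": [[0, 0, 0, 0, 0, -0.02, 0.8], [0, 0, 0, 0, 0, -0.05, 0.8], [0, 0, 0, 0, 0, -0.08, 0.8], [0, 0, 0, 0.05, -0.01, -0.09, 0.8], [0, 0, 0, 0.09, -0.05, -0.09, 0.8], [0, 0, 0, 0.12, -0.1, -0.09, 0.8], [0, 0, 0, 0.15, -0.15, -0.09, 0.8], [0, 0, 0, 0.18, -0.19, -0.09, 0.8]]}}

```text
clock: 12.48
tool_pos: [421.9, 397.6, 285.5]
ee_rot: [[0.235, 0.972, 0.0], [0.972, -0.235, 0.0], [0.0, 0.0, -1.0]]
wrist_force: [-0.0, 0.7, 0.4]
opening: 75.2
```

Emit:
{"method": "arm_command", "body": {"deltas": [[0, 0, 0, 0.03, -0.05, 0, 0.8], [0, 0, 0, 0.06, -0.1, 0, 0.8], [0, 0, 0, 0.09, -0.14, 0, 0.8], [0, 0, 0, 0.09, -0.14, 0, 0.8], [0, 0, 0, 0.09, -0.14, 0, 0.8]]}}

```text
clock: 13.1
tool_pos: [307.6, 517.6, 285.4]
ee_rot: [[0.236, 0.972, 0.001], [0.972, -0.236, -0.0], [0.0, 0.001, -1.0]]
wrist_force: [0.3, -1.0, 1.4]
opening: 75.3
```

```bash
python3 to.py 0 0 0
python3 - <<'E'
from h import *
a=snap('top','top6')['img'];b=snap('side','side6')['img']
cv2.imwrite('pics/c6.png',np.vstack([cv2.resize(a[130:280,150:500],(700,300),interpolation=2),cv2.resize(b[110:210,240:420],(540,300),interpolation=2)[:, :].copy() if 0 else cv2.copyMakeBorder(cv2.resize(b[110:210,240:420],(540,300),interpolation=2),0,0,0,160,0)])[:,:,::-1])
E
```

```text
13.1 [307.61556896 517.57450986 285.3834284 ] [-1.17  0.31  0.11  1.58 -0.03  1.25  0.28] [-0.5755 -0.1771  0.2852]
[[0.236, 0.972, 0.001], [0.972, -0.236, -0.0], [0.0, 0.001, -1.0]]
```

View pics/c6.png

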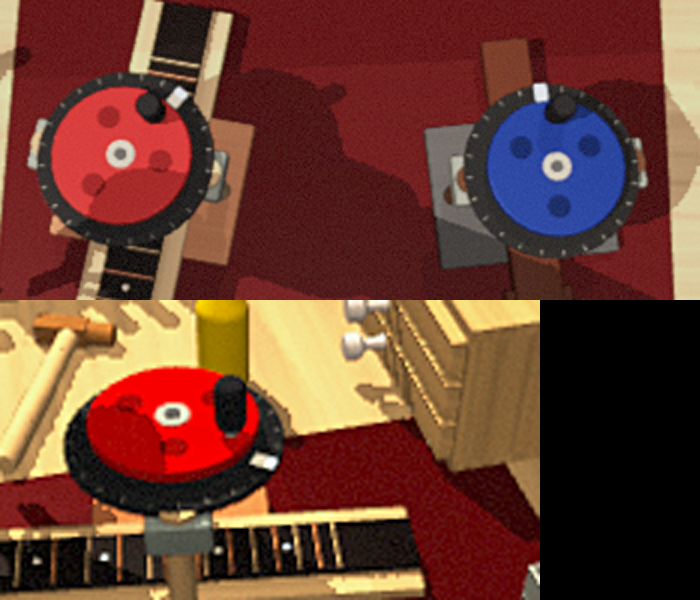

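The red knob is back at the mark: top crop (150,107), with the mark at (178,97). The blue knob at (562,106) is in the same place as in the first picture. Nothing touches the wheels. One numerical check, then I'll hand in.

Run:
```python
from h import *
def blob(f,x0,x1):
    g=cv2.imread(f).max(2)[172:196,x0:x1]; return g
im0,im1=cv2.imread('pics/top1.png') if 0 else cv2.imread('pics/top1.png'),capture('top')['img'][:,:,::-1]
for n,(x0,x1,y0,y1) in {'red':(215,234,174,196),'blue':(421,441,175,193)}.items():
    for im in(im0,im1):
        m=cv2.medianBlur(im[y0:y1,x0:x1].max(2),3)<60
        m=m.astype(np.uint8);k,_,st,c=cv2.connectedComponentsWithStats(m);i=1+st[1:,4].argmax();print(n,st[i,4],c[i]+[x0,y0])
K,e=tri((225,183.5),(240+231/3,110+(403-300)/3));d=K-[527.2,207.6,0];print(K,e,np.degrees(np.arctan2(d[1],d[0])))
print(get_state()['joint_velocities'].round(3))
finish_job()
```

```text
red 187 [227.4171123  183.20855615]
red 196 [226.2755102  181.78061224]
blue 234 [430.94444444 182.08974359]
blue 234 [430.94444444 182.08974359]
[567.1595957  176.58320061 208.62119647] 2.8511584937966896 -37.81875864652731
[-0.002 -0.    -0.004 -0.002 -0.001 -0.    -0.001]
the job is handed in; nothing more can be done
```

I gripped the red knob and wound the red wheel clockwise through one full turn. Then I released it, moved the arm clear and handed the job in at about 13 s on the clock. No verdict was reported, so the result below rests on my own measurements.

- **Red wheel:** my last check put the knob at −37.8°, against −38.5° for the white mark. That is about 1° off, well inside the 15° allowed. The holes in the disc moved round with the knob partway through, so the wheel did turn.
- **Blue wheel:** its knob's pixel position is identical before and after.
- **Forces:** the highest reading I saw was about 16 N at the wrist, partway round. I eased it by moving my estimate of the wheel's centre by about 1 mm.
- **At hand-in:** the arm was still and clear of everything.
- **Disagreements:** the two cameras' sight lines missed each other by about 3 mm at each point. I did not check separately that the caul had settled on the fingerboard.

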